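# Rehang the lift-off door of a microplate cabinet

## Robot

A 6-joint arm with a two-finger parallel gripper is mounted at the origin on the work surface. World frame = base frame: x ahead of the robot, y to its left, z up, the work surface at z = 0. Lengths are in m, angles in rad, forces in N, time in s.
With the tool pointing down it reaches from about 0.275 to 1 m from the base axis. Payload 8.4 kg.
Tool frame: the origin (TCP) lies midway between the tips of the shut fingers; the grasp point (between the pads) lies 19 mm behind it; z points along the fingers, x is the direction in which the jaws open and shut, and the axes are right-handed (so a half turn about z gives the same grasp; the last joint's range is limited). The gripper opens to 85 mm and grips with 20 to 120 N. Pads are 22 mm wide; open, the fingers measure 114 mm over their backs; the gripper's body (76 mm by 85 mm) begins 54 mm behind the grasp point. The pads swing forward as they close: fully open they stand 13 mm farther back than shut.
Start: joints at [1.1, 0.353, 1.633, -0, 1.155, -0.002], TCP at [0.282, 0.558, 0.231] pointing down, gripper open.
Joint ranges: [-2.63, 2.63], [-0.92, 2.1], [0.06, 2.66], [-1.3, 4.44], [0, 2.69], [-3.02, 3.02]. Speed limits (rad/s): [2.22, 2.22, 2.79, 3.14, 3.14, 3.14].

## Interface

Orientations are given as a unit quaternion [w, x, y, z].
In Python, from station import monitor, snapshot, camera_model, sign_off gives the robot as it stands.
- The arm moves only by the tool step_arm, never from a script. Its argument "steps" is text: rows parted by semicolons, each of 7 numbers parted by spaces: the shift along the world's x, y, z scaled (see below), then the turn, a rotation vector about the world's x, y, z scaled (see below), then the opening, from 0 (shut) to 1 (fully open). In form: x y z ax ay az jaw; .... A call has 1 to 8 rows; each row is the pose to reach, as a shift and turn from the pose commanded when the call began, turning the shorter way round; what a row does not reach only later rows make up. The controller multiplies each number of a shift by 0.4 m and each number of a turn by 180 degrees. A row lasts 1/8 s, in which the tool goes at most 62.5 mm and 10.7 degrees, less where a joint would pass 70% of its speed; a pose out of reach is approached as far as the arm can. A call with a number of a shift or a turn outside -1 to 1 is refused whole. A call with a gripper value outside its range is refused whole. The fingers move at their own pace and stop on an object; "force" is the grip in N (left out, the last holds). Time passes only in rows, so rows that repeat a pose let the fingers close. It gives the time, the measured TCP pose, the force and the opening at its end, in the units of the state.
- monitor.get_obs(): the state, without advancing time (a new reading comes with each control period).
- snapshot(name): name is "scene" or "side" or "wrist"; returns (picture, depth): 420x560x3 uint8, red, green, blue; 420x560 float32, m along the optical axis (not along the pixel's ray), 0 where there is no reading.
- camera_model(name): a dict with "fx", "fy", "cx", "cy" (pixels), "camera_from_world" (4x4, takes a point from world to camera coordinates); the wrist camera has in their place "T_tool_cam" (4x4, takes a point from camera to tool coordinates, whose origin is the TCP and whose axes are the tool frame's). Camera axes: x right, y up, looking along -z (the intrinsics and any distortion apply to the point x, -y, -z); pixel columns grow to the right and rows downward; lengths in m; the calibration is good to about 2 mm. A picture is of the moment at which its call begins: read the wrist's pose just before it. camera_model takes no time and is no camera call.
- sign_off(): hands the job in, once; it reports no verdict.
The state is a dict: "time": time; "q": joint angles; "joint_velocities": joint speeds; "joint_efforts": joint torques, N m; "ee_pos": TCP position; "eef_rot": TCP orientation; "contact_force": force on the tool from outside, world axes, zero at the start; "wrist_torque": the same for the moment, N m; "gripper_width": opening from 0.0 (shut) to 1.0 (fully open).
Only numpy, scipy, OpenCV 4.12 (cv2) and the standard library are available. Lean on these libraries where they do the work, as an engineer would, in place of code of your own. Each camera call takes 0.05 s, during which the arm holds its last target.

## Task

The aluminium lift-off door of the small microplate cabinet has been cleaned and stands in the slotted stand. Lift it out, hang it back standing open by lowering it gently until both hinge sockets are fully home on the two upright pintles before you let go, then swing it shut against the jamb. The hinge bracket may be clamped anywhere along its adjusting slots, so feel for the pintles and never force the door; leave the other things on the bench where they are.

Things in the scene. Friction and masses are not known exactly. Their poses are not given: they have to be found in the camera images.
- door_center (a point): Aluminium door, loose, 0.3 kg: upright panel 122 long, 10 thick, 165 mm high, plain top edge to grip across. Point: half-way up, mid thickness, 70 mm from the hinge axis, close to the centre of mass. Door axes: z up, x along the panel to the hinge edge (panel spans 13 to 135 mm on the -x side of the hinge axis), y out of the outer face. At the start the hinge edge points roughly to world +y.
- door_socket (a point): On the door's hinge axis at the lower end of the lower socket: 70 mm in +x and 62.5 mm below door_center; axes as the door's. Two socket barrels on this axis, each 24 mm tall, 8-sided, 18 mm across flats outside, bore 10 mm, open at both ends; lower ends 20 and 115 mm above the panel's underside.
- door_edge (a point): Middle of the door's free edge, 135 mm from the hinge axis on the door's -x side, 82.5 mm above the underside. Nearby on the outer face is a black knob: 18 mm proud, 14 to 18 mm diameter, 118 mm from the hinge axis, 85 mm above the underside.
- cabinet: Fixed grey cabinet 150 deep (x), 160 wide (y), 220 mm high, open front towards its -x (roughly world -y). Origin: centre of its underside. The open door's axes are parallel to the cabinet's; it shuts by turning +90 degrees about z (anticlockwise from above) on to a raised jamb at the cabinet's -y side. Shut, the panel lies along the cabinet's y, outer face to its -x.
- cabinet_front (a point): Middle of the cabinet's front, 110 mm above the table. The raised jamb (30 mm wide, 50 to 80 mm to the cabinet's -y side of this point) has its face 12 mm ahead of it, 6 mm behind the hinge line; the 10 mm panel meets it when shut. Axes as the cabinet's.
- slot_mark (a point): Fixed point of the cabinet, 18 mm ahead of its front, 42 mm to its +y side, 55 mm above the table, at the inner end of the bracket's adjusting slots. The lower pintle's foot (top of its arm) is level with it, at the same cabinet x, and 4 to 28 mm from it to the cabinet's +y: clamped stiffly somewhere in this range, unmeasured. Door home: door_socket is at that foot. Axes as the cabinet's.
- tip_mark (a point): Fixed point 20 mm above slot_mark, level with the lower pintle's tip. The steel bracket bears two upright pintles on one vertical line, the upper 95 mm above the lower: plain pins 7.5 mm diameter, 20 mm tall, slightly rounded tips, each standing on an arm 16 mm wide, 6 mm thick, on which the socket barrel rests when the door is home.
- stand: Fixed grey plastic stand 90 (x) by 80 mm, with a slot along its x between two rails; slot 13 mm wide, floor 6 mm and rail tops 38 mm above the table. Origin: centre of its underside. The door stands in it with its underside on the slot floor.
- plate_a: Bystander: clear microplate with amber wells, 86 x 128 x 15 mm, origin centre of underside.
- plate_b: Bystander: clear microplate with white wells, 86 x 128 x 15 mm, origin centre of underside.
- tip_box: Bystander: pipette tip box, 86 x 122 x 60 mm, origin centre of underside.
- tube_rack: Bystander: white rack with ten capped tubes, 70 x 170 x 92 mm, origin centre of underside.
- reagent: Bystander: amber bottle, 64 mm diameter, 150 mm tall, origin centre of underside.
- trough: Bystander: open white reagent trough, 130 x 80 x 30 mm, origin centre of underside.
- jar: Bystander: glass jar, 60 mm diameter, 80 mm tall, origin centre of underside.
- timer: Bystander: black bench timer, 70 x 90 x 25 mm, origin centre of underside.
Mind the look-alikes: they are no part of the job. There is more than one size of the part that bears door_center; the job needs the middle-sized.

How it is judged:
By the outcome, as a careful person would: the job done as asked, in the order asked, and still so for the second after the job is handed in, with the robot touching nothing.
It also fails if it takes over 67 s, if anything falls off the work surface, if the arm or the gripper's body presses on something with over 40 N, if the wrist force passes 120 N, or if a joint passes its speed limit or range.

## Working session

There is one attempt and no reset: what is moved stays moved. The work goes in short steps, Python scripts to look and compute and a tool call to move; the robot and the scene stay as the last step left them, time stands still between calls to the robot, and variables do not carry over. Pictures are saved under pics/ and viewed, and the job is handed in when it is done.

Besides the shell and the picture viewer there is one more tool, called as a command line: name --argument value ..., lists and objects as JSON in quotes. step_arm: Moves the arm, as the interface text tells. Shifts and turns lie within -1 to 1; 1 stands for 0.4 m of shift or 180 degrees of turn. Its arguments: {"type":"object","properties":{"steps":{"type":"string"},"force":{"type":"number"}},"required":["steps"]}

```bash
ls; mkdir -p pics; python3 - <<'E'
from station import monitor, snapshot, camera_model
import cv2, numpy as np
o=monitor.get_obs(); print({k:np.round(v,3) for k,v in o.items()})
for n in ["scene","side","wrist"]:
    p,d=snapshot(n); cv2.imwrite(f"pics/{n}0.png",p[:,:,::-1]); np.savez(f"pics/{n}0.npz",p=p,d=d)
    m=camera_model(n); print(n,{k:np.round(v,3).tolist() for k,v in m.items()})
E
```

```text
pics
{'time': np.float64(0.0), 'q': array([ 1.1  ,  0.354,  1.634, -0.   ,  1.155, -0.002]), 'joint_velocities': array([ 0.001,  0.   ,  0.   , -0.001,  0.001, -0.   ]), 'joint_efforts': array([ 2.0000e-03, -6.0525e+01, -3.4206e+01,  0.0000e+00,  9.0000e-03,
       -0.0000e+00]), 'ee_pos': array([0.282, 0.557, 0.231]), 'eef_rot': array([ 0.   ,  0.852,  0.524, -0.001]), 'contact_force': array([-0.314, -0.366,  0.065]), 'wrist_torque': array([ 0.043, -0.016, -0.001]), 'gripper_width': np.float64(0.998)}
scene {'fx': 383.099, 'fy': 383.099, 'cx': 286.399, 'cy': 215.999, 'camera_from_world': [[0.39, 0.921, 0.007, -0.183], [-0.703, 0.293, 0.648, 0.283], [0.594, -0.257, 0.762, -1.309], [0.0, 0.0, 0.0, 1.0]]}
side {'fx': 436.925, 'fy': 436.925, 'cx': 281.374, 'cy': 212.717, 'camera_from_world': [[0.893, -0.45, -0.019, -0.449], [0.304, 0.571, 0.763, -0.228], [-0.333, -0.686, 0.646, -1.295], [0.0, 0.0, 0.0, 1.0]]}
wrist {'fx': 332.287, 'fy': 332.287, 'cx': 272.63, 'cy': 210.985, 'T_tool_cam': [[1.0, 0.001, 0.0, 0.001], [0.001, -0.949, -0.316, -0.08], [0.0, 0.316, -0.949, -0.143], [0.0, 0.0, 0.0, 1.0]]}
```

View pics/scene0.png

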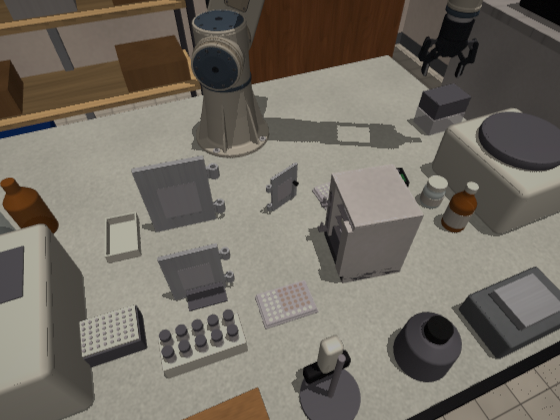

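View pics/side0.png

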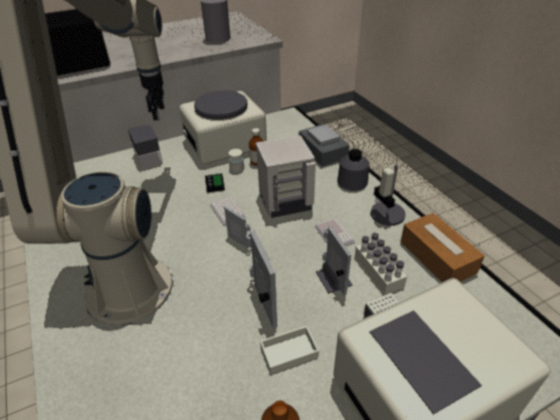

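View pics/wrist0.png

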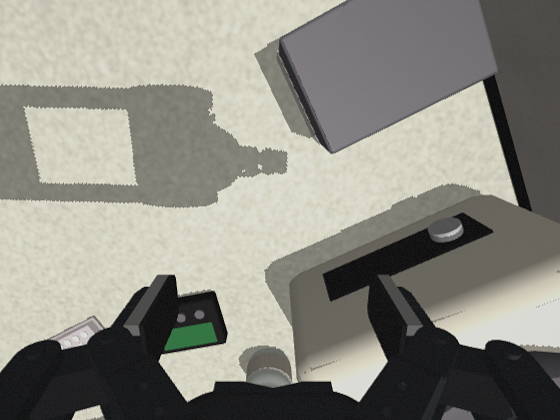

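```bash
cat > h.py <<'E'
import numpy as np, cv2
from scipy.spatial.transform import Rotation as R
from station import camera_model
def world(name,d,obs=None):
    m=camera_model(name); h,w=d.shape; v,u=np.mgrid[:h,:w].astype(float)
    P=np.stack([(u-m['cx'])/m['fx']*d, -(v-m['cy'])/m['fy']*d, -d],-1)
    if 'camera_from_world' in m: T=np.linalg.inv(np.array(m['camera_from_world']))
    else:
        T=np.eye(4); q=obs['eef_rot']; T[:3,:3]=R.from_quat([q[1],q[2],q[3],q[0]]).as_matrix(); T[:3,3]=obs['ee_pos']; T=T@np.array(m['T_tool_cam'])
    return P@T[:3,:3].T+T[:3,3]
def proj(name,X):
    m=camera_model(name); T=np.array(m['camera_from_world']); c=np.asarray(X)@T[:3,:3].T+T[:3,3]
    return np.stack([m['cx']+m['fx']*c[...,0]/-c[...,2], m['cy']-m['fy']*c[...,1]/-c[...,2]],-1)
def crop(img,x0,y0,x1,y1,s,fn): cv2.imwrite(fn,cv2.resize(img[y0:y1,x0:x1,::-1],None,fx=s,fy=s,interpolation=cv2.INTER_CUBIC))
E
python3 - <<'E'
from h import *
s=np.load('pics/scene0.npz');t=np.load('pics/side0.npz')
crop(s['p'],130,150,300,320,4.,'pics/c1.png') if 0 else crop(s['p'],130,150,310,285+30,3.5,'pics/c1.png')
crop(s['p'],300,150,440,290,4,'pics/c2.png')
crop(t['p'],200,130,400,330,3,'pics/c3.png')
for n,a in(('scene',s),('side',t)):
    W=world(n,a['d'])
    pts={'scene':[(160,190),(180,175),(200,230),(250,150),(340,200),(380,190),(195,265),(190,250),(220,245),(172,258),(209,298),(284,188),(370,250)],'side':[(285,155),(288,190),(290,210),(265,190),(262,260),(338,260)]}[n]
    for u,v in pts: print(n,u,v,np.round(W[v,u],3),a['d'][v,u])
E
```

```text
scene 160 190 [ 0.331 -0.276  0.145] 0.9308878
scene 180 175 [ 0.338 -0.222  0.181] 0.91345114
scene 200 230 [ 0.369 -0.211  0.001] 1.0345699
scene 250 150 [0.118 0.021 0.011] 1.2354655
scene 340 200 [0.512 0.124 0.124] 0.9417213
scene 380 190 [0.592 0.167 0.218] 0.83357406
scene 195 265 [ 0.559 -0.251  0.122] 0.81965864
scene 190 250 [ 0.553 -0.252  0.17 ] 0.78612316
scene 220 245 [ 0.435 -0.176 -0.002] 1.0071888
scene 172 258 [ 0.555 -0.29   0.166] 0.7780027
scene 209 298 [ 0.579 -0.244  0.005] 0.8981634
scene 284 188 [0.367 0.035 0.064] 1.0516576
scene 370 250 [0.669 0.115 0.121] 0.84873396
side 285 155 [0.584 0.126 0.22 ] 1.4337814
side 288 190 [0.583 0.104 0.091] 1.5014772
side 290 210 [0.579 0.082 0.02 ] 1.5312942
side 265 190 [0.513 0.142 0.09 ] 1.5050554
side 262 260 [ 0.323 -0.258  0.208] 1.0914774
side 338 260 [ 0.548 -0.267  0.106] 1.2258613
```

View pics/c1.png

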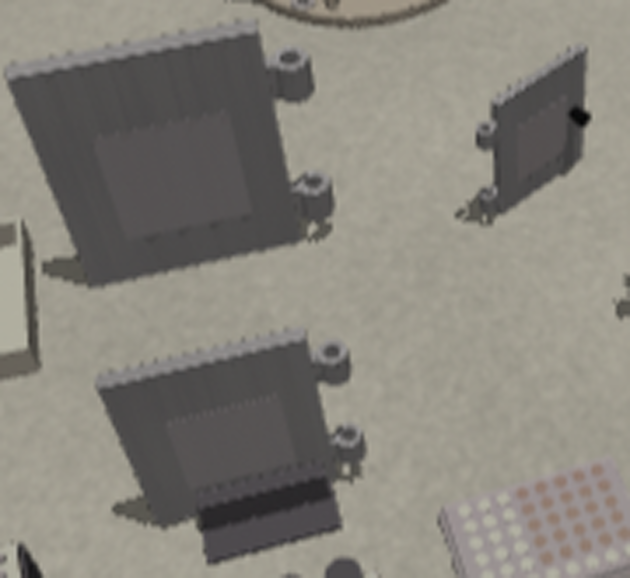

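View pics/c2.png

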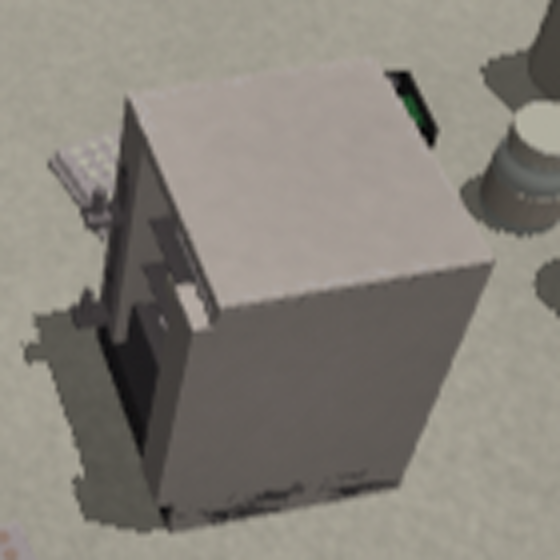

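View pics/c3.png

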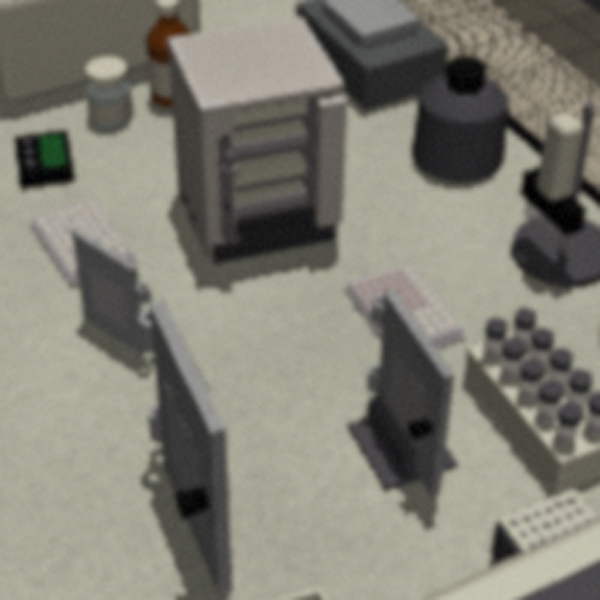

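```bash
python3 - <<'E'
from h import *
for n in('scene','side'):
    a=np.load(f'pics/{n}0.npz'); W=world(n,a['d']); ok=a['d']>0
    m=ok&(abs(W[...,0]-.59)<.15)&(abs(W[...,1]-.18)<.15)&(abs(W[...,2]-.22)<.012)
    P=W[m]; r=cv2.minAreaRect(P[:,:2].astype(np.float32)*1000); print(n,'cab top',len(P),P[:,2].mean().round(4),P[:,2].std().round(4),r, cv2.boxPoints(r).round(0).tolist())
    m=ok&(abs(W[...,0]-.555)<.05)&(abs(W[...,1]+.25)<.09)&(abs(W[...,2]-.169)<.008)
    P=W[m]; r=cv2.minAreaRect(P[:,:2].astype(np.float32)*1000); print(n,'door top',len(P),P[:,2].max().round(4),r, cv2.boxPoints(r).round(0).tolist())
    m=ok&(abs(W[...,0]-.555)<.09)&(abs(W[...,1]+.25)<.1)&(W[...,2]>.05)&(W[...,2]<.19)
    P=W[m]; r=cv2.minAreaRect(P[:,:2].astype(np.float32)*1000); print(n,'door',len(P),P[:,2].max().round(4),r, cv2.boxPoints(r).round(0).tolist())
    m=ok&(abs(W[...,0]-.49)<.12)&(abs(W[...,1]-.05)<.06)&(W[...,2]>.025)&(W[...,2]<.2)
    P=W[m]; print(n,'bracket?',len(P),P[:60].round(3).tolist())
    m=ok&(abs(W[...,2])<.004); print('table',W[m][:,2].std(), m.sum())
    m=ok&(W[...,0]>.15)&(W[...,0]<.85)&(abs(W[...,1])<.5)&(W[...,2]>.012)
    k,L,st,c=cv2.connectedComponentsWithStats(m.astype(np.uint8))
    for i in range(1,k):
        if st[i,4]>60:
            P=W[L==i]; print(st[i],np.percentile(P,[1,50,99],axis=0).round(3).tolist())
E
```

```text
scene cab top 4032 0.2185 0.002 ((594.9850463867188, 153.82003784179688), (152.18399047851562, 162.9423065185547), 79.62236785888672) [[501.0, 94.0], [661.0, 64.0], [689.0, 214.0], [529.0, 243.0]]
scene door top 391 0.1735 ((554.1397705078125, -257.5966796875), (121.56222534179688, 12.713024139404297), 83.87785339355469) [[541.0, -317.0], [554.0, -319.0], [567.0, -198.0], [554.0, -196.0]]
scene door 2208 0.1735 ((554.168212890625, -246.32347106933594), (144.01931762695312, 18.84862518310547), 83.528564453125) [[537.0, -317.0], [555.0, -319.0], [572.0, -176.0], [553.0, -174.0]]
scene bracket? 1100 [[0.37, 0.022, 0.125], [0.37, 0.011, 0.125], [0.372, 0.013, 0.126], [0.374, 0.015, 0.127], [0.372, 0.019, 0.124], [0.371, 0.005, 0.125], [0.371, 0.008, 0.123], [0.374, 0.009, 0.126], [0.375, 0.012, 0.125], [0.372, 0.016, 0.121], [0.37, 0.02, 0.118], [0.374, -0.004, 0.127], [0.372, -0.001, 0.123], [0.373, 0.002, 0.124], [0.375, 0.004, 0.125], [0.374, 0.007, 0.123], [0.374, 0.01, 0.122], [0.372, 0.013, 0.118], [0.371, 0.016, 0.117], [0.371, 0.019, 0.116], [0.37, 0.022, 0.114], [0.373, -0.007, 
[... 4957 characters left out ...]
0.442, 0.416, 0.029]]
[ 211  196   67  130 2409] [[0.299, -0.32, 0.013], [0.332, -0.185, 0.105], [0.425, 0.255, 0.223]]
[371 206  17  17  68] [[0.82, -0.12, 0.012], [0.838, -0.083, 0.013], [0.849, -0.032, 0.017]]
[ 316  217   39   78 1627] [[0.53, -0.316, 0.013], [0.551, -0.238, 0.069], [0.699, -0.023, 0.173]]
[ 401  222   58   59 1321] [[0.828, -0.428, 0.014], [0.832, -0.329, 0.059], [0.849, -0.212, 0.083]]
[ 355  232   52   61 1735] [[0.653, -0.368, 0.013], [0.673, -0.302, 0.057], [0.72, -0.202, 0.095]]
[364 293  35  24 421] [[0.555, -0.436, 0.018], [0.588, -0.415, 0.056], [0.638, -0.395, 0.063]]
[260 325  59  47 666] [[0.255, -0.448, 0.012], [0.323, -0.403, 0.026], [0.389, -0.356, 0.034]]
```

step_arm --steps "0.14 -0.3 0.2 0 0 -0.41 1;0.25 -0.9 0.25 0 0 -0.41 1;0.25 -0.9 0.25 0 0 -0.41 1;0.25 -0.9 0.25 0 0 -0.41 1;0.25 -0.9 0.25 0 0 -0.41 1;0.25 -0.9 0.25 0 0 -0.41 1;0.25 -0.9 0.25 0 0 -0.41 1;0.25 -0.9 0.25 0 0 -0.41 1"

```text
time: 1.15
ee_pos: [0.3827, 0.1967, 0.3316]
eef_rot: [-0.0, 0.996, -0.094, 0.0]
contact_force: [0.5, -0.2, 0.1]
gripper_width: 1.002
```

step_arm --steps "0.1 -0.3 0 0 0 0 1;0.31 -0.48 0 0 0 0 1;0.31 -0.48 -0.05 0 0 0 1;0.31 -0.48 -0.28 0 0 0 1;0.31 -0.48 -0.28 0 0 0 1;0.31 -0.48 -0.28 0 0 0 1;0.31 -0.48 -0.28 0 0 0 1"

```text
time: 2.02
ee_pos: [0.5068, 0.0067, 0.2202]
eef_rot: [-0.0, 0.996, -0.092, 0.0]
contact_force: [-0.7, -0.1, 0.1]
gripper_width: 1.004
```

```bash
cat > w.py <<'E'
import sys
from h import *
from station import monitor, snapshot
n=sys.argv[1]; o=monitor.get_obs(); p,d=snapshot('wrist')
cv2.imwrite(f'pics/{n}.png',p[:,:,::-1]); np.savez(f'pics/{n}.npz',p=p,d=d,q=o['eef_rot'],x=o['ee_pos'])
print(o['time'],o['ee_pos'].round(4),o['eef_rot'].round(4),o['contact_force'].round(2),o['gripper_width'])
E
python3 w.py w1
```

```text
2.025 [0.5068 0.0067 0.2202] [-2.000e-04  9.958e-01 -9.160e-02  2.000e-04] [-0.66 -0.11  0.13] 1.004242673911108
```

View pics/w1.png

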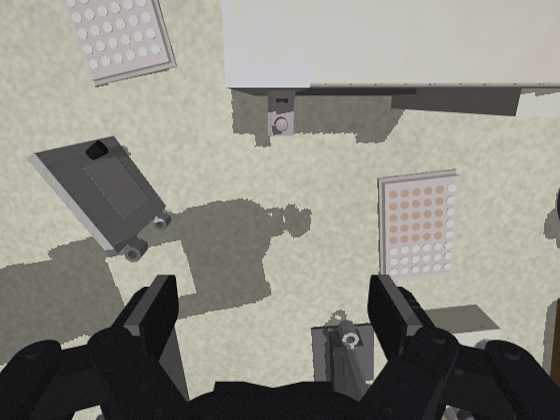

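```bash
python3 - <<'E'
from h import *
a=np.load('pics/w1.npz'); crop(a['p'],220,60,400,150,4.4,'pics/w1c.png')
W=world('wrist',a['d'],dict(eef_rot=a['q'],ee_pos=a['x'])); np.save('pics/w1W.npy',W)
for u,v in [(281,124),(280,116),(279,132),(281,100),(240,80),(300,80),(400,83),(500,83),(230,40)]: print(u,v,W[v,u].round(4))
m=(abs(W[...,2]-.22)<.008); m[200:]=0
P=W[m]; r=cv2.minAreaRect(P[:,:2].astype(np.float32)*1000); print(r,cv2.boxPoints(r))
# front edge: lowest row per column
ys=[(u,np.where(m[:,u])[0].max()) for u in range(240,555,5) if m[:,u].any()]
E_=np.array([W[v,u] for u,v in ys]); print(E_[::6].round(4).tolist()); c=np.polyfit(E_[:,0],E_[:,1],1); print('angle',np.degrees(np.arctan(c[0])),'y at x=.582',np.polyval(c,.582))
E
```

```text
281 124 [0.5251 0.0737 0.1702]
280 116 [0.5255 0.0774 0.1552]
279 132 [0.5233 0.0678 0.1508]
281 100 [0.527  0.0864 0.1856]
240 80 [0.5112 0.0971 0.219 ]
300 80 [0.535  0.0926 0.2196]
400 83 [0.5744 0.0841 0.2202]
500 83 [0.6135 0.0768 0.2209]
230 40 [0.5106 0.1118 0.2205]
((577.0218505859375, 98.0273208618164), (31.01014518737793, 141.31246948242188), 79.51498413085938) [[504.72382   95.639046]
 [643.6767    69.92324 ]
 [649.3199   100.415596]
 [510.367    126.1314  ]]
[[0.5105, 0.0946, 0.2168], [0.5226, 0.0924, 0.2158], [0.535, 0.0901, 0.2154], [0.5474, 0.0878, 0.2145], [0.56, 0.0855, 0.2138], [0.5722, 0.0832, 0.2146], [0.585, 0.0809, 0.2135], [0.5976, 0.0785, 0.2133], [0.6103, 0.0762, 0.213], [0.6229, 0.0738, 0.2129], [0.636, 0.0714, 0.2122]]
angle -10.477339714005911 y at x=.582 0.08139969629023068
```

View pics/w1c.png

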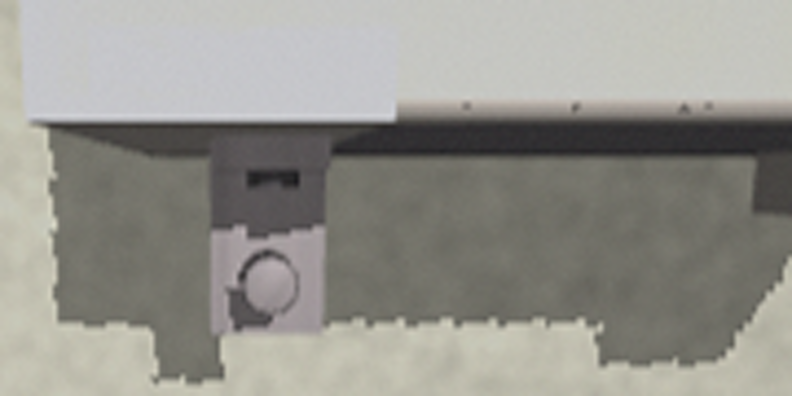

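step_arm --steps "0.02 -0.1 0.12 0 0 0.025 1;0.12 -0.65 0.12 0 0 0.025 1;0.12 -0.65 0.12 0 0 0.025 1;0.12 -0.65 0.12 0 0 0.025 1;0.12 -0.65 0.12 0 0 0.025 1;0.12 -0.65 0.12 0 0 0.025 1;0.12 -0.65 0.12 0 0 0.025 1"

```text
time: 2.95
ee_pos: [0.5547, -0.2533, 0.2686]
eef_rot: [0.0, 0.999, -0.053, 0.001]
contact_force: [-0.3, 0.5, 0.2]
gripper_width: 1.0
```

```bash
python3 w.py w2
```

```text
2.95 [ 0.5547 -0.2533  0.2686] [ 0.000e+00  9.986e-01 -5.320e-02  8.000e-04] [-0.32  0.48  0.17] 0.9995861850644937
```

View pics/w2.png

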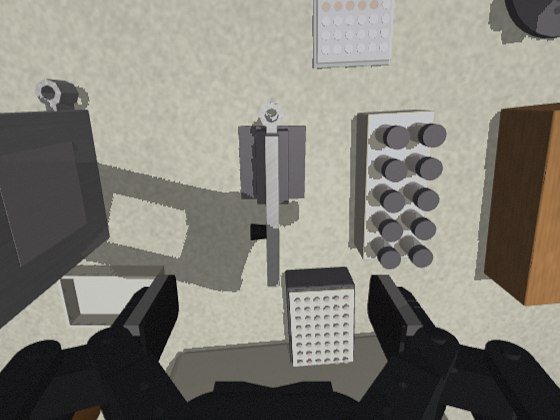

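```bash
python3 - <<'E'
from h import *
a=np.load('pics/w2.npz'); crop(a['p'],225,90,325,300,2.8,'pics/w2c.png'); crop(a['p'],245,95,305,140,10,'pics/w2d.png')
W=world('wrist',a['d'],dict(eef_rot=a['q'],ee_pos=a['x']))
m=(abs(W[...,2]-.171)<.007)&(abs(W[...,0]-.555)<.04)&(abs(W[...,1]+.255)<.08)
P=W[m]; r=cv2.minAreaRect(P[:,:2].astype(np.float32)*1000); print(len(P),np.median(P[:,2]),r,cv2.boxPoints(r).round(1).tolist())
c=np.polyfit(P[:,1],P[:,0],1); print('yaw',90-np.degrees(np.arctan(c[0])), 'x at -.25',np.polyval(c,-.25))
for v in range(104,128,3): print(v,[W[v,u].round(4).tolist() for u in (262,270,278)])
E
```

```text
1961 0.17135595768500633 ((554.9813842773438, -255.7860870361328), (121.52710723876953, 9.705896377563477), 84.13663482666016) [[543.9000244140625, -315.70001220703125], [553.5999755859375, -316.70001220703125], [566.0, -195.8000030517578], [556.4000244140625, -194.8000030517578]]
yaw 84.34574858955706 x at -.25 0.5558023864146009
104 [[0.5522, -0.175, 0.0015], [0.5625, -0.1746, 0.1464], [0.5709, -0.177, 0.0003]]
107 [[0.5562, -0.1761, 0.1468], [0.5622, -0.1768, 0.1452], [0.5683, -0.1774, 0.1449]]
110 [[0.5559, -0.1783, 0.1454], [0.5608, -0.1827, -0.001], [0.5681, -0.1796, 0.1454]]
113 [[0.5556, -0.1805, 0.1451], [0.5604, -0.186, 0.0016], [0.5678, -0.1818, 0.146]]
116 [[0.5554, -0.1826, 0.1471], [0.5605, -0.1874, 0.0506], [0.5676, -0.1841, 0.1441]]
119 [[0.5551, -0.1849, 0.1452], [0.5602, -0.1904, 0.0501], [0.5674, -0.1862, 0.1458]]
122 [[0.5548, -0.1871, 0.1451], [0.561, -0.1878, 0.1461], [0.5672, -0.1885, 0.145]]
125 [[0.5494, -0.1987, 0.0025], [0.5608, -0.19, 0.1456], [0.5684, -0.2007, 0.0033]]
```

View pics/w2d.png

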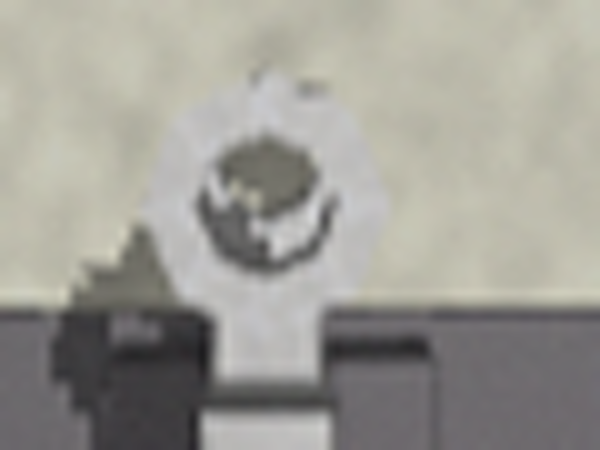

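View pics/w2c.png

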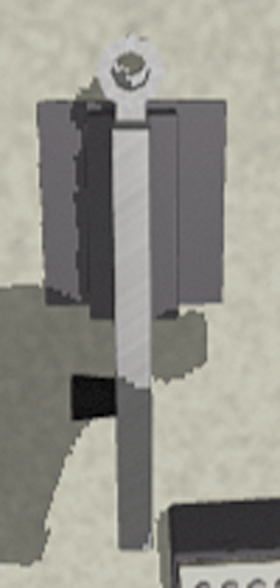

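step_arm --steps "0 0 -0.12 0 0 0.001 1;0 0 -0.22 0 0 0.001 1;0 0 -0.3 0 0 0.001 1;0 0 -0.33 0 0 0.001 1;0 0 -0.33 0 0 0.001 1;0 0 -0.33 0 0 0.001 0.4"

```text
time: 3.75
ee_pos: [0.5554, -0.2545, 0.1369]
eef_rot: [0.0, 0.999, -0.052, 0.001]
contact_force: [0.6, 0.5, 0.2]
gripper_width: 0.816
```

step_arm --steps "0 0 0 0 0 0 0;0 0 0 0 0 0 0;0 0 0 0 0 0 0;0 0 0 0 0 0 0;0 0 0 0 0 0 0" --force 50

```text
time: 4.38
ee_pos: [0.5546, -0.2546, 0.1357]
eef_rot: [0.0, 0.999, -0.052, 0.0]
contact_force: [-0.6, -1.2, 3.9]
gripper_width: 0.108
```

```bash
python3 w.py w3
```

```text
4.375 [ 0.5546 -0.2546  0.1357] [ 2.000e-04  9.986e-01 -5.220e-02  3.000e-04] [-0.64 -1.25  3.87] 0.1080627388526714
```

View pics/w3.png

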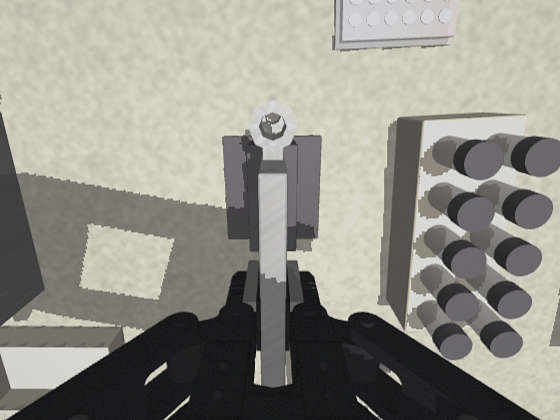

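step_arm --steps "0 0 0.03 0 0 0 0;0 0 0.08 0 0 0 0;0 0 0.14 0 0 0 0;0 0 0.2 0 0 0 0;0 0 0.2 0 0 0 0;0 0 0.2 0 0 0 0"

```text
time: 5.18
ee_pos: [0.5538, -0.2541, 0.2144]
eef_rot: [-0.0, 0.999, -0.052, -0.001]
contact_force: [0.4, -0.0, -3.6]
gripper_width: 0.11
```

```bash
python3 w.py w4; python3 - <<'E'
from h import *
from station import snapshot
p,d=snapshot('side'); cv2.imwrite('pics/side4.png',cv2.resize(p[130:340,180:460,::-1],None,fx=2.8,fy=2.8,interpolation=cv2.INTER_CUBIC))
for n in ('w3','w4'):
    a=np.load(f'pics/{n}.npz'); W=world('wrist',a['d'],dict(eef_rot=a['q'],ee_pos=a['x']))
    W=W-a['x']
    m=(abs(W[...,2]-.0345)<.006)&(abs(W[...,0])<.02)&(abs(W[...,1])<.08)&(W[...,1]>.0)
    P=W[m]; c=np.polyfit(P[:,1],P[:,0],1); z=np.polyfit(P[:,1],P[:,2],1); print(n,len(P),'yaw',90-np.degrees(np.arctan(c[0])),'x0',c[1],'z',z,np.degrees(z[0]), 'ymax',np.percentile(P[:,1],99.5))
    m=(abs(W[...,2]-.0085)<.006)&(abs(W[...,0])<.03)&(W[...,1]>.055)&(W[...,1]<.1)
    r=cv2.minEnclosingCircle(W[m][:,:2].astype(np.float32)*1000); print('socket',m.sum(),r,np.median(W[m][:,2]))
a=np.load('pics/w4.npz');crop(a['p'],240,90,310,160,8,'pics/w4c.png')
E
```

```text
5.175 [ 0.5538 -0.2541  0.2144] [-3.000e-04  9.986e-01 -5.220e-02 -6.000e-04] [ 0.38 -0.   -3.56] 0.10984515888192299
w3 5356 yaw 84.38801366398155 x0 0.00108617948642735 z [0.0009378  0.03543803] 0.05373169890143872 ymax 0.05922386997499912
socket 1589 ((8.056489944458008, 69.28511810302734), 12.166468620300293) 0.009713062298690983
w4 5361 yaw 84.22138509767366 x0 0.0010224600628947961 z [0.0006575  0.03543925] 0.03767190062930502 ymax 0.05919356889993606
socket 1579 ((8.035491943359375, 69.29320526123047), 12.154489517211914) 0.009740235591544744
```

View pics/w4.png

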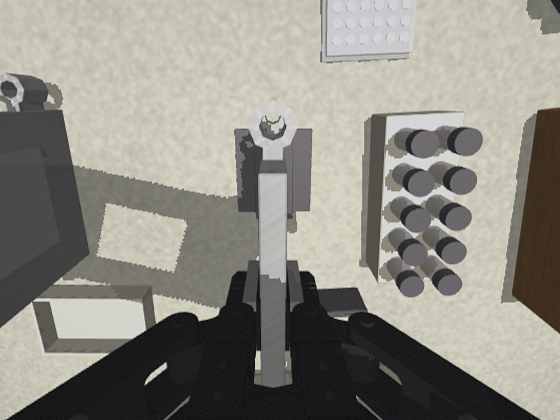

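View pics/side4.png

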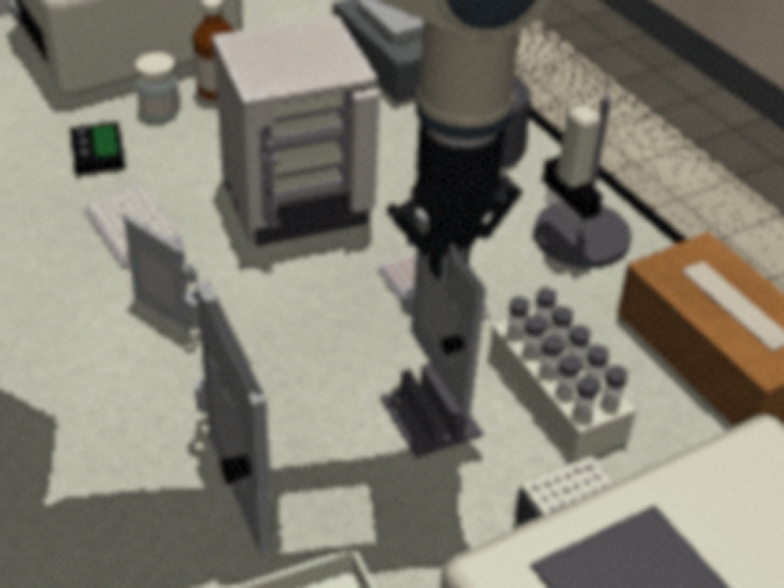

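```bash
cat > sock.py <<'E'
from h import *
import sys
a=np.load(f'pics/{sys.argv[1]}.npz'); W=world('wrist',a['d'],dict(eef_rot=a['q'],ee_pos=a['x']))-a['x']
yaw=np.radians(float(sys.argv[2])); ex=np.array([np.cos(yaw),np.sin(yaw)]); ey=np.array([-ex[1],ex[0]])
m=(abs(W[...,2]-.0095)<.004)&(abs(W[...,0])<.03)&(W[...,1]>.055)&(W[...,1]<.1)
P=W[m][:,:2]; X=P@ex; Y=P@ey
# lateral extent away from neck, far extent
yc=(np.percentile(Y,.7)+np.percentile(Y,99.3))/2; xf=np.percentile(X,99.5); print('far',xf,'y range',np.percentile(Y,[.7,99.3]),'axis',ex*(xf-.009)+ey*yc)
# bore: hole contour in image
mm=m.astype(np.uint8); cs,h=cv2.findContours(mm,cv2.RETR_CCOMP,cv2.CHAIN_APPROX_NONE)
for c,hh in zip(cs,h[0]):
    if hh[3]>=0 and cv2.contourArea(c)>40:
        Q=np.array([W[v,u] for u,v in c[:,0]])[:,:2]; r=cv2.minEnclosingCircle((Q*1000).astype(np.float32)); (cx,cy),_=cv2.minEnclosingCircle(c)
        print('bore',r,'ellipse px',(cx,cy),cv2.contourArea(c))
E
python3 sock.py w4 84.1; python3 sock.py w3 84.1
```

```text
far 0.08153342716135745 y range [-0.00992078  0.00794829] axis [0.00843692 0.07204783]
bore ((8.476462364196777, 71.90318298339844), 5.533703327178955) ellipse px (272.3768310546875, 125.31419372558594) 562.0
far 0.08154321979257874 y range [-0.00987698  0.00796453] axis [0.00840806 0.07206065]
bore ((8.425440788269043, 71.95275115966797), 5.531888961791992) ellipse px (272.1470642089844, 125.14705657958984) 561.0
```

View pics/w4c.png

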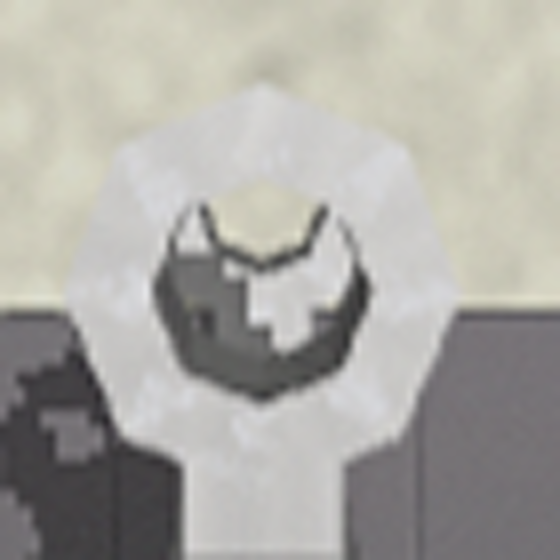

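step_arm --steps "-0.01 0.06 0 0 0 -0.005 0;-0.03 0.16 0 0 0 -0.01 0;-0.05 0.27 0 0 0 -0.02 0;-0.07 0.38 0 0 0 -0.026 0;-0.09 0.48 0 0 0 -0.026 0;-0.1 0.56 0 0 0 -0.026 0;-0.107 0.62 0 0 0 -0.026 0;-0.1075 0.642 0 0 0 -0.026 0"

```text
time: 6.28
ee_pos: [0.5107, 0.0034, 0.2145]
eef_rot: [0.0, 0.996, -0.092, -0.001]
contact_force: [0.5, 0.4, -2.6]
gripper_width: 0.111
```

step_arm --steps "0 0 0 0 0 0 0;0 0 0 0 0 0 0"

```text
time: 6.52
ee_pos: [0.5114, 0.0016, 0.2151]
eef_rot: [0.0, 0.996, -0.093, -0.0]
contact_force: [-0.7, 0.0, -3.5]
gripper_width: 0.112
```

```bash
python3 w.py w5; python3 sock.py w5 79.4; python3 - <<'E'
from h import *
a=np.load('pics/w5.npz');crop(a['p'],220,60,350,160,6,'pics/w5c.png')
W=world('wrist',a['d'],dict(eef_rot=a['q'],ee_pos=a['x']))
m=(abs(W[...,2]-.22)<.006); m[125:]=0
ys=[(u,np.where(m[:,u])[0].max()) for u in list(range(310,555,5)) if m[:,u].any()]
E_=np.array([W[v,u] for u,v in ys]); c=np.polyfit(E_[:,0],E_[:,1],1); print('cab angle',np.degrees(np.arctan(c[0])),'y at .582',np.polyval(c,.582))
V=W-a['x']; m=(abs(V[...,2]-.0345)<.006)&(abs(V[...,0])<.02)&(V[...,1]<.08)&(V[...,1]>.0); P=V[m]; c=np.polyfit(P[:,1],P[:,0],1); print('door',-np.degrees(np.arctan(c[0])))
E
```

```text
6.525 [0.5114 0.0016 0.2151] [ 2.000e-04  9.957e-01 -9.310e-02 -2.000e-04] [-0.68  0.05 -3.48] 0.11154211539746137
far 0.10220733458579911 y range [-0.01156979  0.02251481] axis [0.01176649 0.09262346]
bore ((14.257721900939941, 71.2151107788086), 5.499549865722656) ellipse px (272.1470642089844, 125.14705657958984) 562.5
cab angle -10.500490013636306 y at .582 0.08138970430876889
door -10.153557664118592
```

View pics/w5c.png

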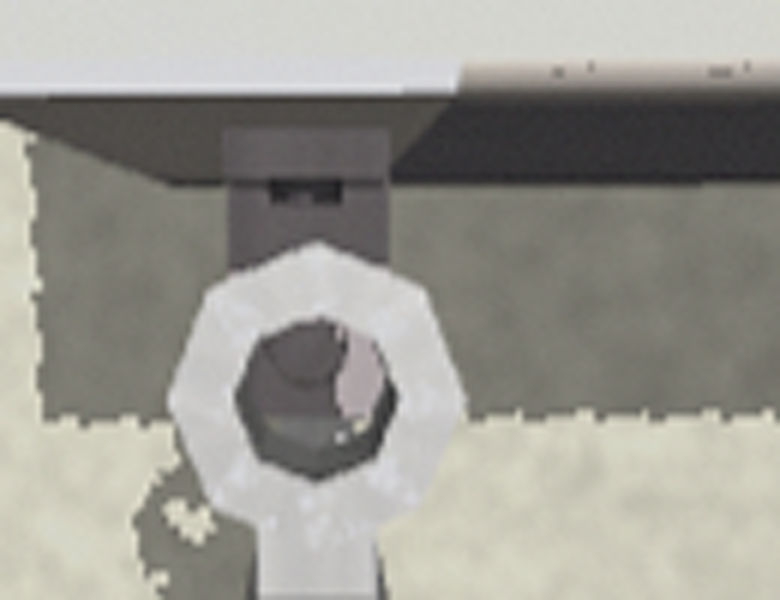

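```bash
python3 - <<'E'
from h import *
a=np.load('pics/w5.npz');p=a['p'];W=world('wrist',a['d'],dict(eef_rot=a['q'],ee_pos=a['x']))
g=p[105:145,252:292,::-1]; cv2.imwrite('pics/w5d.png',cv2.resize(np.clip(g.astype(float)*1.8-60,0,255).astype(np.uint8),None,fx=15,fy=15,interpolation=cv2.INTER_CUBIC))
for v in range(110,140,1): print(v,(W[v,256:288,2]*1000).round(0).astype(int))
E
```

```text
110 [225 226 223 225 224 225 225 225 224 225 225 225 226 226 225 224 225 225
 225 225 224 225 226 224 225 225 225 225 226 225 225 224]
111 [224 224 225 225 225 224 225 225 225 224 225 224 224 225 224 224 224 226
 225 225 225 224 224 224 226 224 226 224 225 225 224 224]
112 [224 225 224 224 225 226 225 225 225 225 224 226 225 225 226 170 170 171
 224 224 224 225 225 224 225 224 225 226 225 225 225 224]
113 [225 225 225 225 225 224 225 224 224 225 226 225 226 170 169 171 170 171
 170 170 170 224 226 226 225 224 224 225 226 225 224 225]
114 [224 225 225 225 225 225 224 225 225 226 171 171 169 172 171 170 171 170
 171 171 171 151 150 226 225 225 226 224 225 224 224 225]
115 [224 225 225 225 226 223 225 225 150 170 171 171 169 170 171 169 170 171
 171 170 170 169 150 150 151 225 226 223 224 226 225 225]
116 [225 225 225 225 225 225 225 151 169 170 170 170 171 171 171 170 171 171
 169 170 171 170 150 150 150 150 216 225 224 225 225 224]
117 [225 226 225 226 225 224 214 150 170 170 171 171 171 170 170 171 170 169
 171 171 169 170 151 152 149 152 151 225 225 226 225 225]
118 [225 224 225 225
[... 2249 characters left out ...]
 221 225 225 224 224 225]
135 [224 224 226 226 224 226 225 358 219 218 216 214 213 211 210 207 206 207
 209 210 213 214 216 217 219 221 225 225 224 225 224 225]
136 [225 225 224 225 224 224 226 224 224 221 221 219 218 215 213 212 211 212
 214 216 217 219 220 221 223 224 226 225 225 224 224 226]
137 [224 225 226 224 225 225 224 225 224 225 223 221 221 220 217 217 214 217
 218 219 219 222 223 225 224 224 224 225 224 226 225 226]
138 [225 225 224 225 224 224 226 225 224 225 225 225 224 222 222 220 219 219
 220 222 223 225 226 226 224 225 224 225 226 225 225 224]
139 [224 225 225 225 226 225 224 225 225 224 225 225 225 225 225 224 222 223
 225 226 224 224 225 224 225 226 226 225 224 225 224 225]
```

View pics/w5d.png

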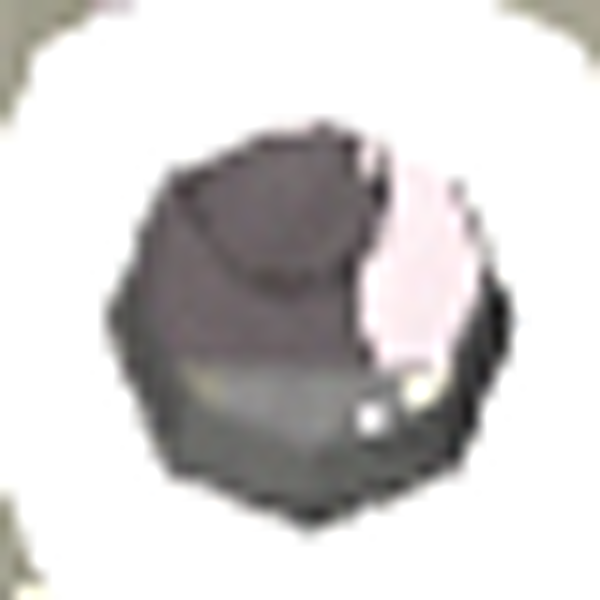

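```bash
python3 - <<'E'
from h import *
a=np.load('pics/w5.npz');W=world('wrist',a['d'],dict(eef_rot=a['q'],ee_pos=a['x']))
m=(abs(W[...,2]-.170)<.004); m[:105]=0;m[145:]=0;m[:,:250]=0;m[:,295:]=0
v,u=np.where(m)
# boundary fit of lower arc: circle radius from known 3.75mm
P=W[m]; 
from scipy.optimize import least_squares
lo=[P[u==c][np.argmax(v[u==c])] for c in range(265,278)]
lo=np.array(lo)[:,:2]
f=least_squares(lambda c:np.hypot(*(lo-c).T)-.00365,lo.mean(0)+[0,.003]); print('pin',f.x,f.cost**.5, 'tcp rel',f.x-a['x'][:2],'row117',W[117,271])
# bore top rim
b=(W[...,2]>.2215)&(W[...,2]<.23); h=(~b).astype(np.uint8)
k,L,st,c=cv2.connectedComponentsWithStats(h[100:145,245:300]); i=L[22,27]; vv,uu=np.where(L==i); vv+=100;uu+=245
print(st[i]); 
m_=camera_model('wrist'); 
z=a['x'][2]+.0097
q=a['q'];T=np.eye(4);T[:3,:3]=R.from_quat([q[1],q[2],q[3],q[0]]).as_matrix();T[:3,3]=a['x'];T=T@m_['T_tool_cam']
r=np.stack([(uu-m_['cx'])/m_['fx'],-(vv-m_['cy'])/m_['fy'],-np.ones(len(uu))],-1)@T[:3,:3].T
X=T[:3,3]+r*((z-T[2,3])/r[:,2])[:,None]
print('bore centroid',X.mean(0), 'extent',np.ptp(X,axis=0))
E
```

```text
pin [0.52505736 0.07402073] 0.00024746596365149675 tcp rel [0.01362371 0.07242344] row117 [0.52518633 0.07356703 0.17111592]
[ 14  12  27  27 534]
bore centroid [0.52573914 0.0728692  0.22475623] extent [1.00882183e-02 9.87142362e-03 5.55111512e-17]
```

step_arm --steps "-0.0018 0.0026 -0.01 0 0 0 0;-0.0018 0.0026 -0.03 0 0 0 0;-0.0018 0.0026 -0.05 0 0 0 0;-0.0018 0.0026 -0.06 0 0 0 0;-0.0018 0.0026 -0.06 0 0 0 0;-0.0018 0.0026 -0.06 0 0 0 0"

```text
time: 7.32
ee_pos: [0.5108, 0.0034, 0.1914]
eef_rot: [-0.0, 0.996, -0.093, 0.0]
contact_force: [-0.0, -0.2, -2.2]
gripper_width: 0.109
```

```bash
cat > pin.py <<'E'
import sys
from h import *
from scipy.optimize import least_squares
a=np.load(f'pics/{sys.argv[1]}.npz');W=world('wrist',a['d'],dict(eef_rot=a['q'],ee_pos=a['x']))
z=a['x'][2]+.0097
m=(abs(W[...,2]-.170)<.004); m[:105]=0;m[145:]=0;m[:,:250]=0;m[:,295:]=0
v,u=np.where(m); P=W[m]; print('px',u.min(),u.max(),v.min(),v.max(),len(u))
lo=np.array([P[u==c][np.argmax(v[u==c])] for c in range(u.min()+1,u.max())])[:,:2]
f=least_squares(lambda c:np.hypot(*(lo-c).T)-.00365,lo.mean(0)+[0,.003]); print('pin',f.x.round(4),f.cost**.5)
b=(abs(W[...,2]-z)<.0035); k,L,st,c=cv2.connectedComponentsWithStats((~b).astype(np.uint8)[100:145,245:300]); i=L[24,27]; vv,uu=np.where(L==i); vv+=100;uu+=245
m_=camera_model('wrist'); q=a['q'];T=np.eye(4);T[:3,:3]=R.from_quat([q[1],q[2],q[3],q[0]]).as_matrix();T[:3,3]=a['x'];T=T@m_['T_tool_cam']
r=np.stack([(uu-m_['cx'])/m_['fx'],-(vv-m_['cy'])/m_['fy'],-np.ones(len(uu))],-1)@T[:3,:3].T
X=T[:3,3]+r*((z-T[2,3])/r[:,2])[:,None]
print('bore',X.mean(0).round(4),'ext',np.ptp(X,axis=0).round(4)[:2],'pin-bore mm',((f.x-X.mean(0)[:2])*1000).round(2))
p=a['p'][105:145,252:292,::-1]; cv2.imwrite(f'pics/{sys.argv[1]}d.png',cv2.resize(np.clip(p.astype(float)*1.8-60,0,255).astype(np.uint8),None,fx=12,fy=12,interpolation=cv2.INTER_CUBIC))
E
python3 w.py w6; python3 pin.py w6
```

```text
7.325 [0.5108 0.0034 0.1914] [-0.000e+00  9.957e-01 -9.280e-02  1.000e-04] [-0.03 -0.18 -2.25] 0.10938038444715731
px 265 280 115 130 185
pin [0.5251 0.0741] 0.0003616221871665772
bore [0.5251 0.0748 0.2011] ext [0.01   0.0098] pin-bore mm [ 0.02 -0.7 ]
```

View pics/w6d.png

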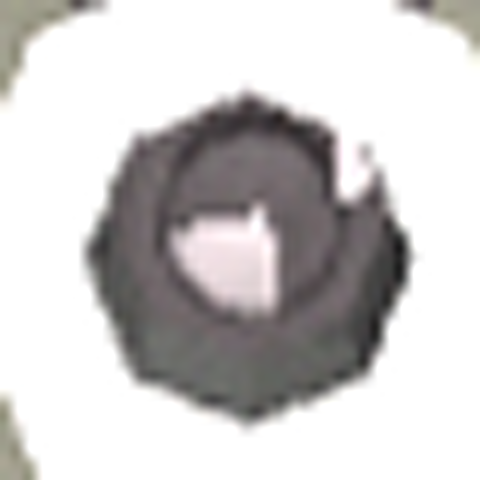

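step_arm --steps "0 -0.002 -0.005 0 0 0 0;0 -0.002 -0.01 0 0 0 0;0 -0.002 -0.01 0 0 0 0;0 -0.002 -0.01 0 0 0 0"

```text
time: 7.88
ee_pos: [0.5107, 0.0026, 0.1873]
eef_rot: [0.0, 0.996, -0.093, -0.0]
contact_force: [-0.3, -0.2, -2.0]
gripper_width: 0.114
```

```bash
python3 w.py w7; python3 pin.py w7
```

```text
7.875 [0.5107 0.0026 0.1873] [ 0.      0.9957 -0.0929 -0.    ] [-0.28 -0.17 -1.97] 0.11413632782205288
px 262 284 113 134 207Traceback (most recent call last):
  File "pin.py", line 8, in <module>
    lo=np.array([P[u==c][np.argmax(v[u==c])] for c in range(u.min()+1,u.max())])[:,:2]
                         ~~~~~~~~~^^^^^^^^^
    return _wrapfunc(a, 'argmax', axis=axis, out=out, **kwds)
    return bound(*args, **kwds)
ValueError: attempt to get argmax of an empty sequence
```

```bash
sed -i 's/^v,u=np.where(m); P/k,L,st,c=cv2.connectedComponentsWithStats(m.astype(np.uint8)); m=(L==1+np.argmax(st[1:,4]))\nv,u=np.where(m); P/; s/f=least_squares.*; print/f=type("F",(),{})(); vb,ub=np.where(m); f.x=(W[m].min(0)+W[m].max(0))[:2]\/2; f.cost=0; print("ext",np.ptp(W[m],axis=0)); print/' pin.py; python3 pin.py w6;python3 pin.py w7
```

```text
px 265 280 115 130 185
ext [0.00725614 0.00714966 0.00572648]
pin [0.525  0.0738] 0.0
bore [0.5251 0.0748 0.2011] ext [0.01   0.0098] pin-bore mm [-0.09 -0.97]
px 265 280 113 129 200
ext [0.00712364 0.00725495 0.00511113]
pin [0.5251 0.0738] 0.0
bore [0.525  0.0739 0.197 ] ext [0.0101 0.0098] pin-bore mm [ 0.09 -0.16]
```

View pics/w7d.png

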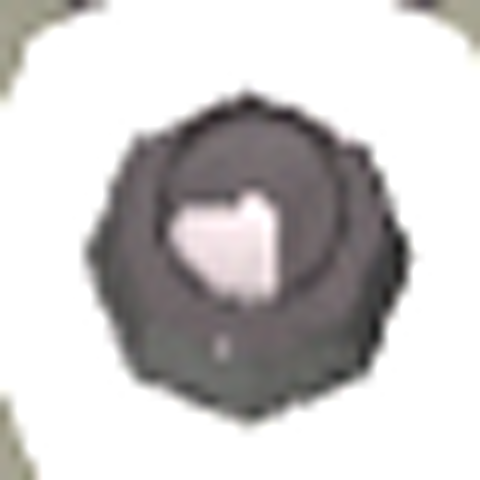

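step_arm --steps "0 0 -0.004 0 0 0 0;0 0 -0.008 0 0 0 0;0 0 -0.012 0 0 0 0;0 0 -0.016 0 0 0 0;0 0 -0.02 0 0 0 0;0 0 -0.02 0 0 0 0"

```text
time: 8.68
ee_pos: [0.5106, 0.0026, 0.1791]
eef_rot: [0.0, 0.996, -0.093, -0.0]
contact_force: [0.5, -0.4, -2.3]
gripper_width: 0.11
```

```bash
python3 w.py w8; python3 pin.py w8; python3 -c "
from station import monitor; print(monitor.get_obs()['wrist_torque'])"
```

```text
8.675 [0.5106 0.0026 0.1791] [ 0.000e+00  9.957e-01 -9.290e-02 -1.000e-04] [ 0.52 -0.42 -2.31] 0.11043033691658363
px 265 281 114 131 225
ext [0.0072373  0.00720225 0.00540794]
pin [0.5251 0.0738] 0.0
bore [0.5249 0.0739 0.1888] ext [0.0101 0.0098] pin-bore mm [ 0.22 -0.17]
[-0.00673554  0.02542116  0.03591408]
```

View pics/w8d.png

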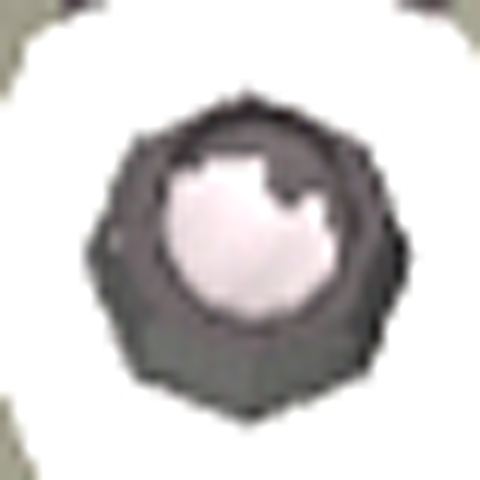

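step_arm --steps "0.0005 0 -0.005 0 0 0 0;0.0005 0 -0.01 0 0 0 0;0.0005 0 -0.015 0 0 0 0;0.0005 0 -0.02 0 0 0 0;0.0005 0 -0.025 0 0 0 0;0.0005 0 -0.0275 0 0 0 0;0.0005 0 -0.0275 0 0 0 0"

```text
time: 9.6
ee_pos: [0.5108, 0.0026, 0.1682]
eef_rot: [-0.0, 0.996, -0.093, -0.0]
contact_force: [-0.6, 0.1, -2.0]
gripper_width: 0.108
```

```bash
python3 w.py w9; python3 pin.py w9
```

```text
9.6 [0.5108 0.0026 0.1682] [-0.000e+00  9.957e-01 -9.290e-02 -1.000e-04] [-0.58  0.09 -2.  ] 0.10751812478349702
px 264 281 115 133 256
ext [0.00714702 0.00725987 0.00612582]
pin [0.5251 0.0737] 0.0
bore [0.5251 0.0739 0.1779] ext [0.01   0.0098] pin-bore mm [-0.03 -0.19]
```

step_arm --steps "0 0 -0.003 0 0 0 0;0 0 -0.006 0 0 0 0;0 0 -0.007 0 0 0 0;0 0 -0.008 0 0 0 0;0 0 -0.009 0 0 0 0;0 0 -0.009 0 0 0 0"

```text
time: 10.4
ee_pos: [0.5109, 0.0026, 0.1647]
eef_rot: [0.0, 0.996, -0.093, -0.0]
contact_force: [-1.2, -0.1, -2.5]
gripper_width: 0.111
```

step_arm --steps "0 0 -0.001 0 0 0 0;0 0 -0.001 0 0 0 0;0 0 -0.002 0 0 0 0;0 0 -0.002 0 0 0 0"

```text
time: 10.9
ee_pos: [0.5111, 0.0025, 0.1643]
eef_rot: [0.0, 0.996, -0.093, 0.0]
contact_force: [-2.5, -1.9, 5.7]
gripper_width: 0.11
```

step_arm --steps "0 0 -0.0005 0 0 0 0;0 0 -0.0005 0 0 0 0"

```text
time: 11.15
ee_pos: [0.5111, 0.0025, 0.1643]
eef_rot: [0.0, 0.996, -0.093, 0.0]
contact_force: [-4.1, -2.2, 7.3]
gripper_width: 0.113
```

```bash
python3 w.py w10; python3 pin.py w10; python3 - <<'E'
from h import *
from station import snapshot
a=np.load('pics/w10.npz');W=world('wrist',a['d'],dict(eef_rot=a['q'],ee_pos=a['x']))
b=W[110:142,258:288]; zz=b[...,2]; print('barrel top',np.median(zz[(zz>.172)&(zz<.18)]),'pin top',np.median(zz[(zz>.165)&(zz<.1725)]),'roof',np.median(W[60:85,300:500,2]))
for n in('side','scene'):
    p,d=snapshot(n); cv2.imwrite(f'pics/{n}10.png',p[:,:,::-1])
    if n=='side': crop(p,220,120,340,230,6,'pics/side10c.png')
    else: crop(p,270,140,440,290,4.5,'pics/scene10c.png')
E
```

```text
11.15 [0.5111 0.0025 0.1643] [ 1.000e-04  9.957e-01 -9.280e-02  4.000e-04] [-4.12 -2.2   7.28] 0.11300533373194556
px 263 280 115 134 272
ext [0.00706782 0.00745608 0.00567259]
pin [0.5251 0.0737] 0.0
bore [0.5253 0.0743 0.174 ] ext [0.0189 0.0176] pin-bore mm [-0.24 -0.63]
barrel top 0.17432039152364992 pin top 0.17020734313466346 roof 0.03217352761999259
```

View pics/side10c.png

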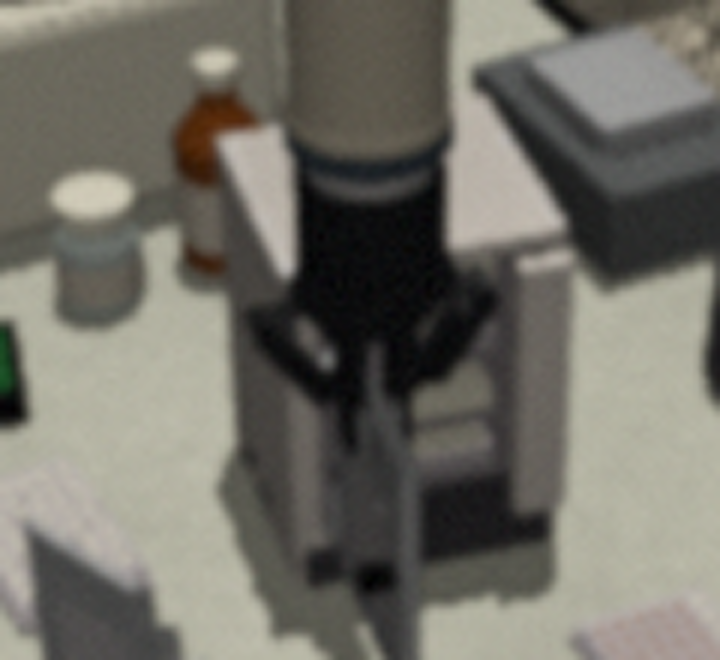

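View pics/scene10c.png

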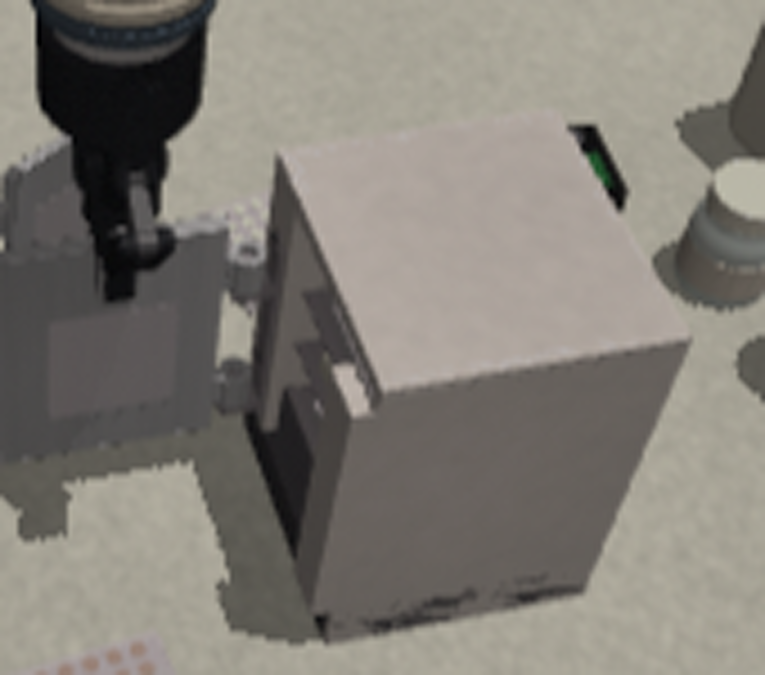

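step_arm --steps "0 0 0 0 0 0 0.3;0 0 0 0 0 0 0.6;0 0 0 0 0 0 0.6;0 0 0 0 0 0 0.6;0 0 0 0 0 0 0.6;0 0 0.03 0 0 0 0.6;0 0 0.1 0 0 0 0.6;0 0 0.15 0 0 0 0.6"

```text
time: 12.3
ee_pos: [0.5113, 0.0026, 0.2256]
eef_rot: [-0.0, 0.996, -0.093, 0.001]
contact_force: [0.1, -0.3, 0.3]
gripper_width: 0.597
```

```bash
python3 w.py w11; python3 - <<'E'
from h import *
a=np.load('pics/w11.npz');W=world('wrist',a['d'],dict(eef_rot=a['q'],ee_pos=a['x']))
m=(abs(W[...,2]-.2)<.005)&(abs(W[...,0]-.511)<.05)&(W[...,1]<.065)&(W[...,1]>-.08)
P=W[m]; c=np.polyfit(P[:,1],P[:,0],1); print('door top z',np.median(P[:,2]),'yaw',90-np.degrees(np.arctan(c[0])))
r=cv2.minAreaRect(P[:,:2].astype(np.float32)*1000);print(r,cv2.boxPoints(r).round(1).tolist())
E
```

```text
12.3 [0.5113 0.0026 0.2256] [-1.000e-04  9.957e-01 -9.290e-02  7.000e-04] [ 0.11 -0.28  0.25] 0.5969435159702992
door top z 0.1987099525030316 yaw 79.40270163089421
((511.16162109375, -1.4588813781738281), (122.90086364746094, 10.020366668701172), 79.3514175415039) [[494.8999938964844, -60.900001525878906], [504.70001220703125, -62.79999923706055], [527.4000244140625, 58.0], [517.5999755859375, 59.900001525878906]]
```

View pics/w11.png

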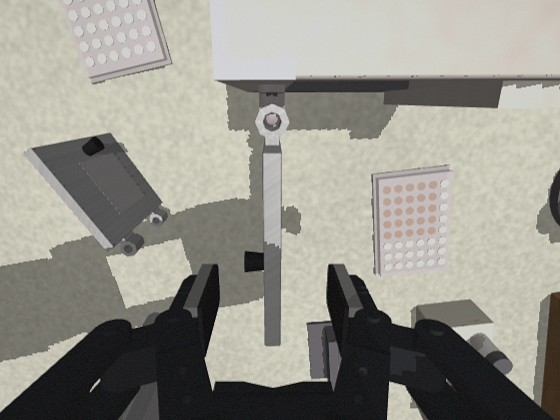

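```bash
cat > path.py <<'E'
import numpy as np
H=np.array([.5251,.0738]); r=.098
def C(phi,extra=0):
    th=np.radians(-100.5+phi); e=np.array([np.cos(th),np.sin(th)]); n=np.array([e[1],-e[0]])  # outward
    p=np.radians(phi); off=.005+.0145*np.cos(p)+.011*np.sin(p)+extra
    return H+r*e+n*off
if __name__=='__main__':
    print('pre',C(0,.02), ((C(0,.02)-[.5113,.0026])/.4).round(4))
    b=C(0,.02)
    for phi in range(0,91,5): print(phi,C(phi).round(4),((C(phi)-b)/.4).round(3))
E
python3 path.py
```

```text
pre [ 0.46840235 -0.01536068] [-0.1072 -0.0449]
0 [ 0.4881 -0.019 ] [ 0.049 -0.009]
5 [ 0.4954 -0.0218] [ 0.067 -0.016]
10 [ 0.5031 -0.024 ] [ 0.087 -0.022]
15 [ 0.511  -0.0256] [ 0.107 -0.026]
20 [ 0.5192 -0.0266] [ 0.127 -0.028]
25 [ 0.5276 -0.0268] [ 0.148 -0.029]
30 [ 0.5361 -0.0263] [ 0.169 -0.027]
35 [ 0.5446 -0.025 ] [ 0.191 -0.024]
40 [ 0.5532 -0.0229] [ 0.212 -0.019]
45 [ 0.5616 -0.02  ] [ 0.233 -0.012]
50 [ 0.5699 -0.0163] [ 0.254 -0.002]
55 [ 0.5779 -0.0117] [0.274 0.009]
60 [ 0.5855 -0.0064] [0.293 0.022]
65 [ 5.926e-01 -3.000e-04] [0.311 0.038]
70 [0.5992 0.0066] [0.327 0.055]
75 [0.6052 0.0141] [0.342 0.074]
80 [0.6105 0.0223] [0.355 0.094]
85 [0.6149 0.031 ] [0.366 0.116]
90 [0.6185 0.0402] [0.375 0.139]
```

step_arm --steps "0 0 0.05 0 0 0 0;-0.05 -0.02 0.05 0 0 0 0;-0.107 -0.045 0.03 0 0 0 0;-0.107 -0.045 0 0 0 0 0;-0.107 -0.045 -0.08 0 0 0 0;-0.107 -0.045 -0.144 0 0 0 0;-0.107 -0.045 -0.144 0 0 0 0;-0.107 -0.045 -0.144 0 0 0 0"

```text
time: 13.35
ee_pos: [0.4689, -0.0152, 0.1667]
eef_rot: [-0.0, 0.996, -0.093, 0.0]
contact_force: [0.1, -0.3, 1.0]
gripper_width: -0.005
```

```bash
python3 w.py w12
```

```text
13.35 [ 0.4689 -0.0152  0.1667] [-0.000e+00  9.957e-01 -9.280e-02  4.000e-04] [ 0.1  -0.26  0.96] -0.004511138770794739
```

View pics/w12.png

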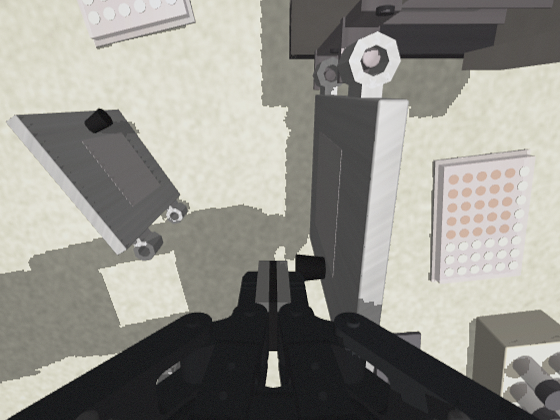

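```bash
python3 - <<'E'
from h import *
a=np.load('pics/w12.npz');W=world('wrist',a['d'],dict(eef_rot=a['q'],ee_pos=a['x'])); q=a['q']
V=(W-a['x'])@R.from_quat([q[1],q[2],q[3],q[0]]).as_matrix()
dark=(a['p'].max(2)<70)&(a['d']>0); dark[:250]=0
for z0 in np.arange(-.08,.01,.01):
    m=dark&(V[...,2]>z0)&(V[...,2]<z0+.01)&(abs(V[...,0])<.09)&(abs(V[...,1])<.05)
    if m.sum()>5: print(round(-z0,3),'above', m.sum(),np.percentile(V[m],[1,99],axis=0)[:,:2].round(3).tolist())
E
```

```text
0.08 above 11040 [[-0.051, -0.019], [0.054, 0.003]]
0.07 above 6387 [[-0.044, -0.018], [0.046, 0.008]]
0.06 above 7425 [[-0.036, -0.014], [0.038, 0.008]]
0.05 above 2297 [[-0.029, -0.015], [0.031, 0.007]]
0.04 above 670 [[-0.012, -0.022], [0.034, 0.01]]
0.03 above 567 [[-0.012, -0.018], [0.034, -0.002]]
0.02 above 464 [[-0.012, -0.013], [0.034, 0.005]]
0.01 above 110 [[-0.011, -0.013], [0.034, 0.014]]
0.0 above 10 [[0.034, -0.001], [0.034, 0.028]]
```

step_arm --steps "0.025 -0.005 0 0 0 0 0;0.04 -0.008 0 0 0 0 0;0.049 -0.009 0 0 0 0 0;0.067 -0.016 0 0 0 0 0;0.087 -0.022 0 0 0 0 0;0.107 -0.026 0 0 0 0 0;0.127 -0.028 0 0 0 0 0;0.148 -0.029 0 0 0 0 0"

```text
time: 14.4
ee_pos: [0.5278, -0.027, 0.166]
eef_rot: [-0.0, 0.996, -0.093, -0.0]
contact_force: [0.5, 0.1, -0.8]
gripper_width: 0.001
```

```bash
python3 w.py w13
```

```text
14.4 [ 0.5278 -0.027   0.166 ] [-0.000e+00  9.957e-01 -9.290e-02 -1.000e-04] [ 0.48  0.08 -0.76] 0.0012775116950846206
```

View pics/w13.png

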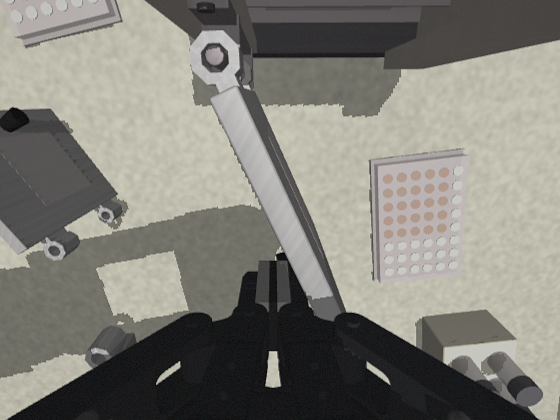

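step_arm --steps "0.021 0.002 0 0 0 0 0;0.043 0.005 0 0 0 0 0;0.064 0.01 0 0 0 0 0;0.085 0.017 0 0 0 0 0;0.106 0.027 0 0 0 0 0;0.126 0.038 0 0 0 0 0;0.145 0.051 0 0 0 0 0;0.163 0.067 0 0 0 0 0"

```text
time: 15.45
ee_pos: [0.5929, 0.0002, 0.1661]
eef_rot: [0.0, 0.996, -0.093, -0.0]
contact_force: [-1.2, -0.7, 0.4]
gripper_width: -0.003
```

```bash
python3 w.py w14
```

```text
15.45 [5.929e-01 2.000e-04 1.661e-01] [ 0.      0.9957 -0.0929 -0.    ] [-1.17 -0.68  0.42] -0.002961408241574341
```

View pics/w14.png

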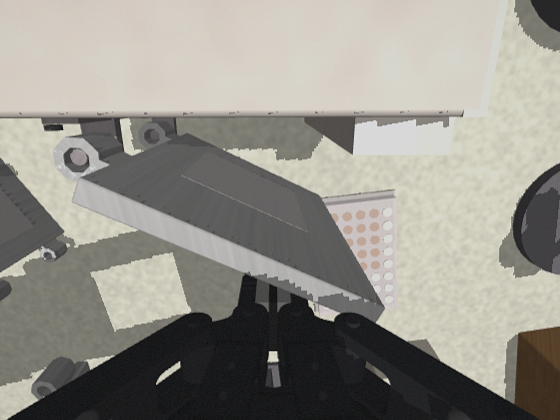

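step_arm --steps "0.016 0.017 0 0 0 0 0;0.024 0.027 0 0 0 0 0;0.031 0.036 0 0 0 0 0;0.038 0.046 0 0 0 0 0;0.044 0.056 0 0 0 0 0;0.05 0.067 0 0 0 0 0;0.053 0.073 0 0 0 0 0;0.055 0.078 0 0 0 0 0"

```text
time: 16.5
ee_pos: [0.6145, 0.0312, 0.1661]
eef_rot: [0.0, 0.996, -0.093, -0.0]
contact_force: [0.0, -0.4, 0.3]
gripper_width: -0.001
```

```bash
python3 w.py w15; cat > dy.py <<'E'
from h import *
import sys
a=np.load(f'pics/{sys.argv[1]}.npz');W=world('wrist',a['d'],dict(eef_rot=a['q'],ee_pos=a['x']))
m=(abs(W[...,2]-.2)<.005)&(W[...,0]>.53)&(W[...,0]<.67)&(W[...,1]<.1)&(W[...,1]>0)&(a['p'].max(2)>90)
P=W[m]; r=cv2.minAreaRect(P[:,:2].astype(np.float32)*1000);print('top z',np.median(P[:,2]),r,cv2.boxPoints(r).round(1).tolist())
E
python3 dy.py w15
```

```text
16.5 [0.6145 0.0312 0.1661] [ 0.      0.9957 -0.0928 -0.    ] [ 0.03 -0.44  0.33] -0.0013228145100881942
top z 0.19902097389060955 ((600.2818603515625, 61.72172164916992), (27.80703353881836, 122.16438293457031), 75.7117691040039) [[537.7000122070312, 63.29999923706055], [656.0, 33.20000076293945], [662.9000244140625, 60.099998474121094], [544.5, 90.30000305175781]]
```

View pics/w15.png

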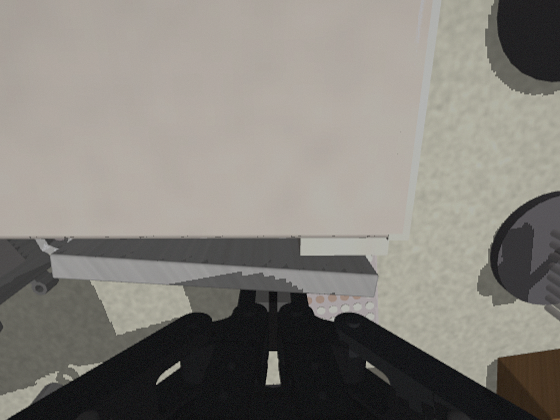

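step_arm --steps "0.002 0.005 0 0 0 0 0;0.004 0.01 0 0 0 0 0;0.005 0.013 0 0 0 0 0;0.006 0.016 0 0 0 0 0;0.007 0.018 0 0 0 0 0;0.008 0.02 0 0 0 0 0"

```text
time: 17.3
ee_pos: [0.6177, 0.039, 0.1661]
eef_rot: [0.0, 0.996, -0.093, -0.0]
contact_force: [0.5, 0.2, 1.2]
gripper_width: -0.004
```

step_arm --steps "0 0.001 0 0 0 0 0;0 0.002 0 0 0 0 0;0 0.003 0 0 0 0 0;0 0.003 0 0 0 0 0"

```text
time: 17.8
ee_pos: [0.6177, 0.0401, 0.1661]
eef_rot: [0.0, 0.996, -0.093, 0.0]
contact_force: [0.8, -0.9, 0.5]
gripper_width: 0.002
```

```bash
python3 w.py w16; python3 dy.py w16
```

```text
17.8 [0.6177 0.0401 0.1661] [ 1.000e-04  9.957e-01 -9.290e-02  0.000e+00] [ 0.8  -0.9   0.52] 0.0022907385918186102
top z 0.19923037290392032 ((600.1378784179688, 62.53041076660156), (14.857080459594727, 122.00117492675781), 80.29314422607422) [[538.7999877929688, 65.5], [659.0, 44.900001525878906], [661.5, 59.599998474121094], [541.2999877929688, 80.0999984741211]]
```

View pics/w16.png

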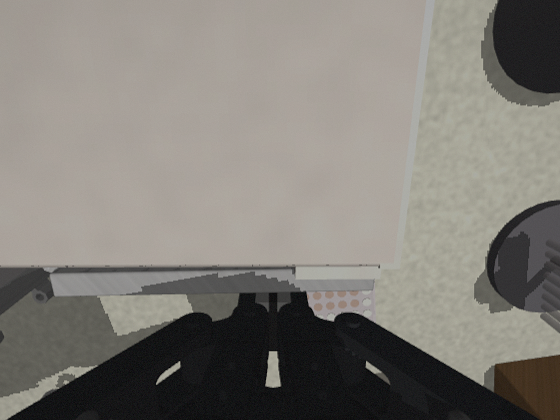

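step_arm --steps "0 0.002 0 0 0 0 0;0 0.003 0 0 0 0 0;0 0.004 0 0 0 0 0;0 0.005 0 0 0 0 0;0 0.005 0 0 0 0 0"

```text
time: 18.48
ee_pos: [0.6176, 0.0405, 0.166]
eef_rot: [0.001, 0.996, -0.093, -0.0]
contact_force: [0.4, -10.0, 0.3]
gripper_width: -0.0
```

step_arm --steps "0 -0.004 0 0 0 0 0;-0.002 -0.015 0 0 0 0 0;-0.008 -0.05 0 0 0 0 0;-0.02 -0.12 0 0 0 0 0;-0.03 -0.2 0.02 0 0 0 0;-0.03 -0.2 0.12 0 0 0 0;-0.03 -0.2 0.2 0 0 0 0;-0.03 -0.2 0.2 0 0 0 0"

```text
time: 19.48
ee_pos: [0.6071, -0.0386, 0.2489]
eef_rot: [-0.0, 0.996, -0.093, 0.003]
contact_force: [0.1, -0.7, -0.9]
gripper_width: -0.002
```

```bash
python3 w.py w17; python3 dy.py w17; python3 - <<'E'
from h import *
from station import snapshot
p,d=snapshot('scene'); cv2.imwrite('pics/scene17.png',p[:,:,::-1]); np.savez('pics/scene17.npz',d=d)
a=np.load('pics/w17.npz');W=world('wrist',a['d'],dict(eef_rot=a['q'],ee_pos=a['x']))
ex=np.array([np.cos(np.radians(79.5)),np.sin(np.radians(79.5))]); ey=np.array([-ex[1],ex[0]]); H=np.array([.5251,.0738])
D=(W[...,:2]-H); X=D@ex; Y=D@ey
m=(abs(W[...,2]-.2)<.004)&(X<.007)&(X>-.02)&(Y<-.01)&(Y>-.14)
for y0 in(-.13,-.1,-.07,-.04,-.02):
    k=m&(abs(Y-y0)<.004); 
    if k.sum(): print(y0,k.sum(),'panel x range',np.percentile(X[k],[2,98]).round(4),W[k][:,2].mean().round(4))
z=W[...,2]; k=(abs(X)<.02)&(abs(Y)<.02)&(z>.165)&(z<.18); print('barrel',np.percentile(z[k],[5,50,95]))
E
```

```text
19.475 [ 0.6071 -0.0386  0.2489] [-1.000e-04  9.956e-01 -9.310e-02  2.500e-03] [ 0.05 -0.65 -0.92] -0.002173732273956214
top z 0.19886717975116508 ((600.8452758789062, 66.48719024658203), (22.418231964111328, 121.84888458251953), 80.27041625976562) [[538.9000244140625, 65.69999694824219], [659.0, 45.099998474121094], [662.7999877929688, 67.19999694824219], [542.7000122070312, 87.80000305175781]]
-0.13 306 panel x range [-0.0038  0.0061] 0.1978
-0.1 298 panel x range [-0.0041  0.0059] 0.1981
-0.07 302 panel x range [-0.0041  0.0053] 0.1988
-0.04 294 panel x range [-0.0041  0.0054] 0.1996
-0.02 302 panel x range [-0.004   0.0054] 0.2001
barrel [0.16694786 0.17412556 0.17860797]
```

View pics/w17.png

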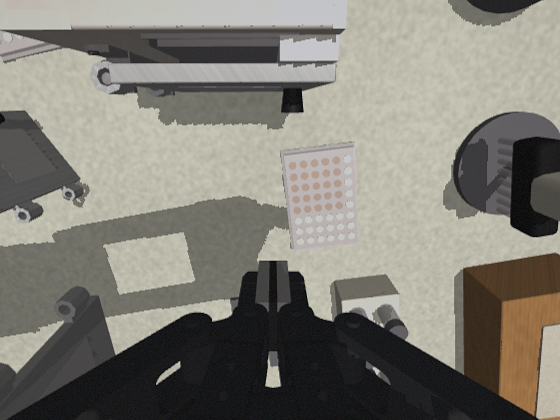

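View pics/scene17.png

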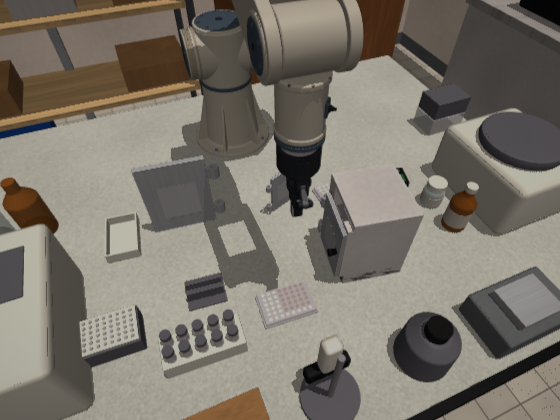

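```bash
python3 -c "
from station import sign_off; print(sign_off())"
```

```text
the job is handed in; nothing more can be done
None
```

The door is back on its hinges and shut against the jamb, and I handed the job in at about 19.5 s of the 67 s allowed.

**What I did**
- I took the middle-sized door from the stand: its panel measured 122 mm long, and the larger and smaller look-alikes were left alone.
- I lined the socket bore up over the upper pintle using the wrist camera.
- I lowered the door with no resistance until it rested on the bracket arms, where the force read about 6–7 N.
- I let go with the door standing open. I then swung it shut by pushing its outer face with the closed fingers until I felt about 10 N against the jamb.
- I backed the arm clear and raised it.

**Last checks**
- **Hinges:** the upper barrel top is at 174 mm, as expected for fully home. The lower socket was only judged indirectly, since it sits on the same rigid door.
- **Shut:** the panel lies along the cabinet front to within about 0.5°, with its inner face on the jamb plane. It stayed there after I withdrew.
- **Other things on the bench:** they look unmoved in the last scene picture. I checked this by eye, not by measurement.
- **Robot:** it touches nothing.
- **Small disagreement:** the panel reads about 1 mm closer to the jamb than nominal. That is within the hinge play and the camera calibration error.

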